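# Pour the cut plastic rods into the grooved rack

## Task

Lift the scoop of plastic rods by its handle and tip it over the rack's ramp so that all four rods roll down and each comes to rest in a groove of its own; do not touch the rods with the gripper. Then stand the empty scoop upright back on the middle of its rubber mat. Leave the loose block and the screwdriver beside the rack and the brush beside the mat where they lie.

Things in the scene. Friction and masses are not known exactly. Their poses are not given: they have to be found in the camera images.
- scoop: Open aluminium scoop, 132 (x) x 94 (y) x 104 mm high, about 0.25 kg without rods. Origin: middle of its underside, z up. Back wall at -y, side walls 28 mm high, open at +y. Its floor rises 8 degrees to the open +y edge: level, the rods lie against the back wall; tipped well past 8 degrees, +y down, they roll out. Stands on cross bars at y = -40 and +20 mm.
- scoop_grip (a point): Centre of the scoop's handle, 92 mm above its underside: a straight flat-sided wooden bar over the trough, along the scoop's x, 124 mm free between its posts, 16 mm wide (y), 24 mm high; its underside is about 45 mm above the rods. Axes as the scoop's.
- scoop_lip (a point): Middle of the scoop's open pouring edge (top of the floor), 46 mm towards +y of and 19 mm above the scoop's origin; with the scoop tipped 30 degrees its front cross bar hangs about 7 mm lower than this edge, 28 mm behind it. Axes as the scoop's.
- mat: Black rubber mat 190 x 190 x 3 mm lying fixed on the bench, where the scoop stands. Origin: centre of its underside, z up.
- rack: Fixed grey plastic rack, 148 (x) x about 170 (y) mm, up to 60 mm high. Origin: its underside, z up. From its high -y end a ramp, 136 mm wide between side walls 12 mm high, falls 18 degrees towards +y for 65 mm; then come the grooves and, at +y, an end wall. Rods poured on the ramp roll towards +y over the grooves and fill them from the end wall back.
- rack_edge (a point): Middle of the upper edge of the rack's run-in ramp, on its surface: 82 mm towards -y of the rack's origin and 46 mm above the bench. Site axes as the rack's.
- bed: Grooved part of the rack: five V grooves along x, side by side in y at 20 mm pitch, centres at y = -40 to 40 mm, each 3.5 mm deep, 136 mm long. Origin: bed centre in the plane of the ridges, z normal to it; the bed falls 5 degrees towards +y. A rod's axis is 6 mm above that plane in a groove, 9 mm on a ridge, 20 mm or more on other rods.
- rod0: One of four alike pale plastic round rods, 18 mm in diameter, 120 mm long, about 28 g, smooth and easily rolling. Origin: its middle; x along its axis (y and z turn as it rolls).
- rod1: One of four alike pale plastic round rods, 18 mm in diameter, 120 mm long, about 28 g, smooth and easily rolling. Origin: its middle; x along its axis (y and z turn as it rolls).
- rod2: One of four alike pale plastic round rods, 18 mm in diameter, 120 mm long, about 28 g, smooth and easily rolling. Origin: its middle; x along its axis (y and z turn as it rolls).
- rod3: One of four alike pale plastic round rods, 18 mm in diameter, 120 mm long, about 28 g, smooth and easily rolling. Origin: its middle; x along its axis (y and z turn as it rolls).
- offcut: Bystander: pale plastic block 45 x 45 x 30 mm beside the rack (-x side). Origin: its underside.
- scraper: Bystander: screwdriver lying beside the rack (+x side).
- wire_brush: Bystander: brush lying beside the mat.
Mind the look-alikes: they are no part of the job. What is shaped like the scoop but orange or pink is not meant.

How it is judged:
On the way, in this order (a step that is already met when the one before it is completed fails the run):
1. the scoop is lifted off the mat with all four rods in it (height (world z) of scoop above 0.04 m and y of rod0 in the frame of scoop between -0.05 and 0.045 m and x of rod0 in the frame of scoop between -0.01 and 0.01 m and z of rod0 in the frame of scoop between 0.01 and 0.06 m and y of rod1 in the frame of scoop between -0.05 and 0.045 m and x of rod1 in the frame of scoop between -0.01 and 0.01 m and z of rod1 in the frame of scoop between 0.01 and 0.06 m and y of rod2 in the frame of scoop between -0.05 and 0.045 m and x of rod2 in the frame of scoop between -0.01 and 0.01 m and z of rod2 in the frame of scoop between 0.01 and 0.06 m and y of rod3 in the frame of scoop between -0.05 and 0.045 m and x of rod3 in the frame of scoop between -0.01 and 0.01 m and z of rod3 in the frame of scoop between 0.01 and 0.06 m), for 0.2 s.
2. the scoop is tipped (more than 10 degrees) with its pouring edge over the rack (angle between scoop's own z axis and vertical above 0.17 rad and horizontal distance between scoop_lip and rack below 0.13 m), for 0.1 s.
3. all four rods lie in grooves of the rack (z of rod0 in the frame of bed between 0.004 and 0.0077 m and y of rod0 in the frame of bed between -0.049 and 0.049 m and x of rod0 in the frame of bed between -0.02 and 0.02 m and angle between the x axis of each of rod0, rod1, rod2, rod3 and the x axis of bed, either way round below 0.1 rad and z of rod1 in the frame of bed between 0.004 and 0.0077 m and y of rod1 in the frame of bed between -0.049 and 0.049 m and x of rod1 in the frame of bed between -0.02 and 0.02 m and z of rod2 in the frame of bed between 0.004 and 0.0077 m and y of rod2 in the frame of bed between -0.049 and 0.049 m and x of rod2 in the frame of bed between -0.02 and 0.02 m and z of rod3 in the frame of bed between 0.004 and 0.0077 m and y of rod3 in the frame of bed between -0.049 and 0.049 m and x of rod3 in the frame of bed between -0.02 and 0.02 m and linear speed of each of rod0, rod1, rod2, rod3 below 0.02 m/s), for 0.3 s.
At the end, for the whole second after the job is handed in: All four rods rest in the grooves, one to a groove (axis 4 to 7.7 mm above the ridges, within 0.1 rad of the groove, middle within 20 mm of its middle), and the scoop stands at rest, upright within 0.06 rad, on the mat, its centre within 60 mm of the mat's along each axis (all of step 3 and angle between scoop's own z axis and vertical below 0.06 rad and x of scoop in the frame of mat between -0.06 and 0.06 m and y of scoop in the frame of mat between -0.06 and 0.06 m and height (world z) of scoop below 0.008 m and linear speed of scoop below 0.02 m/s); the robot touches nothing.
It fails at once if the gripper touches a rod (contact force between the fingers and rod0 above 0.5 N or contact force between the fingers and rod1 above 0.5 N or contact force between the fingers and rod2 above 0.5 N or contact force between the fingers and rod3 above 0.5 N).
It fails at once if the loose block, the screwdriver or the brush is moved more than 20 mm (distance of any of offcut, scraper, wire_brush from where it was at the start of the episode above 0.02 m).
It also fails if it takes over 58 s, if anything falls off the work surface, if the arm or the gripper's body presses on something with over 40 N, if the wrist force passes 120 N, or if a joint passes its speed limit or range.

## Robot

A 6-joint arm with a two-finger parallel gripper is mounted at the origin on the work surface. World frame = base frame: x ahead of the robot, y to its left, z up, the work surface at z = 0. Lengths are in m, angles in rad, forces in N, time in s.
With the tool pointing down it reaches from about 0.35 to 0.925 m from the base axis. Payload 6.4 kg.
Tool frame: the origin (TCP) lies on the centre line of the jaws, within the pads' length; the fingertips stand r.tcp_to_tips ahead of it and the grasp point (between the pads) lies 5 mm behind it (r.tcp_to_tips is the distance from the TCP to the fingertips, in m); z points along the fingers, y is the line along which they close (so a half turn about z gives the same grasp; the last joint's range is limited). The gripper opens to 85 mm and grips with 20 to 120 N. Pads are 22 mm wide; open, the fingers measure 114 mm over their backs; the gripper's body (76 mm by 85 mm) begins 54 mm behind the grasp point. The pads swing forward as they close: fully open they stand 13 mm farther back than shut.
Start: joints at [1.126, 0.245, 1.558, -0, 1.339, -0.174], TCP at [0.174, 0.626, 0.245] pointing down, gripper open.
Joint ranges: [-3.13, 3.13], [-1.02, 2.26], [0.13, 2.54], [-0.95, 4.09], [0.21, 2.88], [-2.74, 2.74]. Speed limits (rad/s): [2.57, 2.57, 3.14, 3.14, 3.14, 3.14].

## Interface

Orientations are given as a rotation vector (axis times angle).
In Python, from cell import r gives the robot as it stands.
- The arm moves only by the tool drive_tool, never from a script. Its argument "deltas" is a list of rows, each a list of 4 numbers: the shift along the tool's x, y, z in cm, then the turn about the tool's z in rad. A call has 1 to 20 rows; each row shifts and turns the commanded pose from where the row before left it, along the tool's axes as they then stand; what a row does not reach is not made up. A row lasts 1/12 s, in which the tool goes at most 41.7 mm and 7.16 degrees, less where a joint would pass 70% of its speed; a pose out of reach is approached as far as the arm can. A call with a gripper value outside its range is refused whole. "gripper" is the closure, from 0 (fully open) to 1 (shut), set as the call begins (left out, the last holds). The fingers move at their own pace and stop on an object; the grip force is fixed at half the most. Time passes only in rows, so rows that do not move let the fingers close. It gives the time, the measured TCP pose, the force, the opening and the grip force at its end, in the units of the state.
- r.get_obs(): the state, without advancing time (a new reading comes with each control period).
- r.snapshot(name): name is "scene" or "side" or "wrist"; returns the picture (400x640x3 uint8, blue, green, red); there is no depth.
- r.get_calibration(name): a dict with "camera_matrix" (3x3 intrinsics, pixels), "world_to_cam" (4x4, takes a point from world to camera coordinates). Camera axes: x right, y down, z forward; pixel columns grow to the right and rows downward; lengths in m; the calibration is good to about 2 mm. A picture is of the moment at which its call begins: read the wrist's pose just before it. get_calibration takes no time and is no camera call; for the wrist camera it gives the pose at the moment of the call.
- r.hand_in(): hands the job in; it is judged then, once.
The state is a dict: "clock": time; "joints": joint angles; "qvel": joint speeds; "joint_efforts": joint torques, N m; "tcp_pos": TCP position; "eef_rot": TCP orientation; "wrist_force": force on the tool from outside, world axes, zero at the start; "torque": the same for the moment, N m; "gripper_width": finger opening in m; "gripper_force": force on a finger pad.
Only numpy, scipy, OpenCV 4.12 (cv2) and the standard library are available. Lean on these libraries where they do the work, as an engineer would, in place of code of your own. Each camera call takes 0.05 s, during which the arm holds its last target. There are 200 camera calls.

## Working session

There is one attempt and no reset: what is moved stays moved. The work goes in short steps, Python scripts to look and compute and a tool call to move; the robot and the scene stay as the last step left them, time stands still between calls to the robot, and variables do not carry over. Pictures are saved under pics/ and viewed, at most 10 in all, crops included, and the job is handed in when it is done.

Besides the shell and the picture viewer there is one more tool, called after "Call:" as name(argument=value, ...) on one line, values as JSON. drive_tool: Moves the arm, as the interface text tells. Its arguments: {"type":"object","properties":{"deltas":{"type":"array"},"gripper":{"type":"number"}},"required":["deltas"]}

```bash
mkdir -p pics; ls; python3 - <<'E'
from cell import r
import cv2
for n in ("scene","side"):
    cv2.imwrite(f"pics/{n}0.png", r.snapshot(n))
    c=r.get_calibration(n); print(n,c["camera_matrix"].round(1).tolist(),c["world_to_cam"].round(3).tolist())
print(r.get_obs(), r.tcp_to_tips)
E
```

```text
pics
scene [[460.3, 0.0, 323.2], [0.0, 460.3, 198.4], [0.0, 0.0, 1.0]] [[-0.861, 0.509, -0.003, 0.46], [0.381, 0.64, -0.667, -0.057], [-0.337, -0.576, -0.745, 1.163], [0.0, 0.0, 0.0, 1.0]]
side [[470.3, 0.0, 318.6], [0.0, 470.3, 198.9], [0.0, 0.0, 1.0]] [[0.799, -0.602, 0.005, -0.43], [-0.474, -0.634, -0.611, 0.198], [0.371, 0.486, -0.791, 1.048], [0.0, 0.0, 0.0, 1.0]]
{'clock': 0.1, 'joints': array([ 1.12587965e+00,  2.45715386e-01,  1.55886778e+00,  1.13579339e-05,
        1.33873414e+00, -1.74098182e-01]), 'qvel': array([-0.00051083, -0.00332123, -0.00222198,  0.00106136,  0.00059732,
        0.00084125]), 'joint_efforts': array([-1.87826322e-05, -4.30670393e+01, -3.27128899e+01, -1.08577153e-04,
        2.81942011e-03,  1.38464046e-06]), 'tcp_pos': array([0.17367219, 0.62587848, 0.24432204]), 'eef_rot': array([-4.24033488e-01, -3.11230251e+00,  2.57463435e-03]), 'wrist_force': array([0.28516771, 0.46739069, 0.68531344]), 'torque': array([ 0.006413  , -0.0144881 , -0.01326315]), 'gripper_force': 0.0, 'gripper_width': 0.08557597672688794} 0.014
```

View pics/scene0.png

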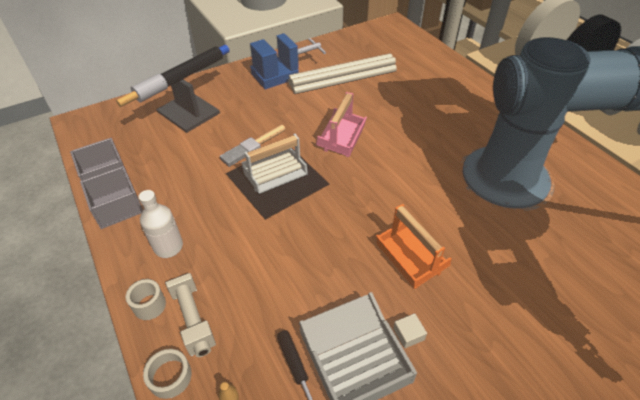

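View pics/side0.png

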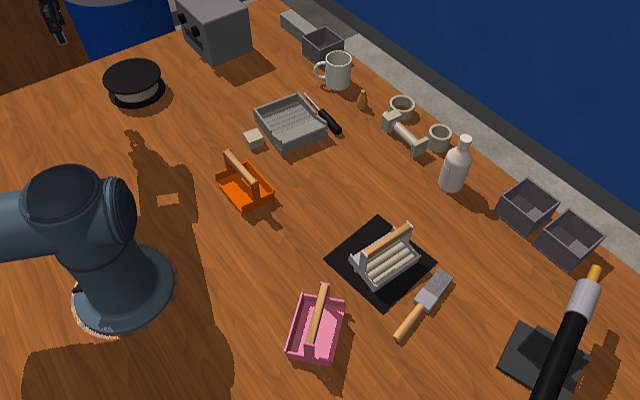

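Scene: the aluminium scoop with pale rods stands on the black mat (scene ~(275,165), side ~(388,250)). The look-alikes are orange (scene (415,245)) and pink (scene (342,125)). Only the grey one has rods and a mat, so it fits the description. The rack is at scene (355,345), side (292,122). I'll confirm with one enlarged composite.

```bash
cat > h.py <<'E'
import numpy as np, cv2
from cell import r
def PT(n):
    c=r.get_calibration(n); return np.array(c["camera_matrix"]),np.array(c["world_to_cam"])
def plane(n,uv,z,KT=None):
    K,T=KT or PT(n); R,t=T[:3,:3],T[:3,3]; C=-R.T@t
    d=R.T@np.linalg.inv(K)@np.array([uv[0],uv[1],1.]); return C+d*(z-C[2])/d[2]
def tri(a,b,na="scene",nb="side"):
    (K,T),(L,S)=PT(na),PT(nb)
    X=cv2.triangulatePoints(K@T[:3],L@S[:3],np.array(a,float).reshape(2,1),np.array(b,float).reshape(2,1)).ravel()
    return X[:3]/X[3]
def proj(n,X,KT=None):
    K,T=KT or PT(n); p=K@(T[:3,:3]@np.asarray(X)+T[:3,3]); return p[:2]/p[2]
E
python3 - <<'E'
import cv2,numpy as np
a=cv2.imread("pics/scene0.png");b=cv2.imread("pics/side0.png")
f=lambda im,x,y,w,h,s:cv2.resize(im[y:y+h,x:x+w],None,fx=s,fy=s,interpolation=cv2.INTER_CUBIC)
cv2.imwrite("pics/c1.png",np.vstack([np.hstack([f(a,220,120,120,100,3.333),f(b,320,205,120,100,3.333)])[:300],
 np.hstack([f(a,280,280,160,120,2.5),f(b,230,75,120,90,3.3333)[:300,:400]])[:300]]))
E
```

```text
(no output)
```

View pics/c1.png

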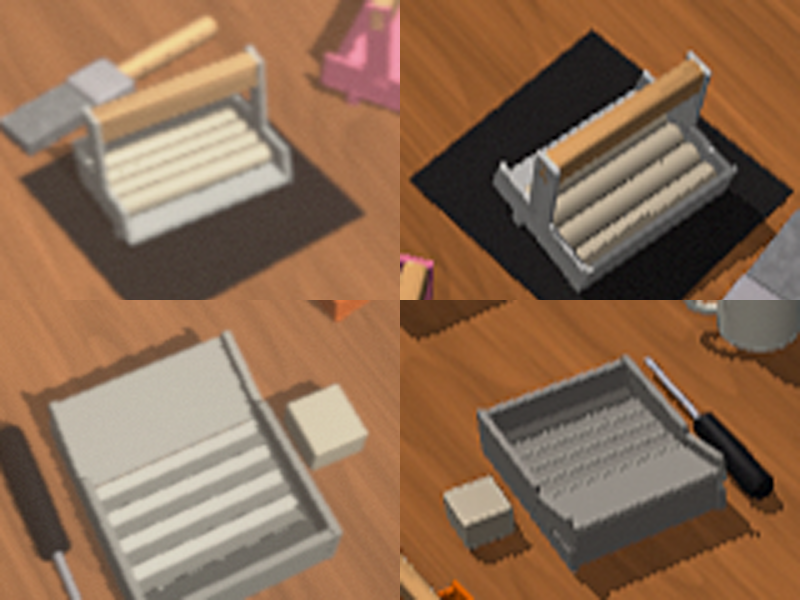

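The crop confirms it: a grey scoop with pale rods, its open +y edge facing the rack; the rack's ramp end faces the scoop (scene (300,322)–(369,294)). The offcut and screwdriver are on either side of the rack.

```bash
python3 - <<'E'
from h import *
s=lambda X,Y:(220+X/3.3333,120+Y/3.3333)
d=lambda X,Y:(320+(X-400)/3.3333,205+Y/3.3333)
rs=lambda X,Y:(280+X/2.5,280+(Y-300)/2.5)
rd=lambda X,Y:(230+(X-400)/3.3333,75+(Y-300)/3.3333)
A=tri(s(92,107),d(702,60));B=tri(s(256,52),d(547,152))
print("posts",A,B,(A+B)/2,np.linalg.norm(A-B))
v=A-B;print("yaw scoop",np.arctan2(v[1],v[0]))
for p in [s(20,180),s(363,212)]: print("matS",plane("scene",p,.003))
for p in [d(590,30),d(411,180),d(793,190)]: print("matD",plane("side",p,.003))
E1=tri(rs(50,405),rd(724,478));E2=tri(rs(228,333),rd(576,525));print("rackedge",E1,E2,np.linalg.norm(E1-E2),(E1+E2)/2)
e=E1-E2;print("yaw",np.arctan2(e[1],e[0]))
F=tri(rs(338,535),rd(480,412));print("-x+y corner",F,np.linalg.norm(F-E2))
print(plane("scene",rs(50,405),.046),plane("scene",rs(228,333),.058))
from scipy.spatial.transform import Rotation as Ro
print(Ro.from_rotvec(r.get_obs()["eef_rot"]).as_matrix().round(3))
K,T=PT("wrist");print(K.round(1).tolist(),(-T[:3,:3].T@T[:3,3]).round(3),T[:3,:3].round(3).tolist())
E
```

```text
posts [ 0.56262966 -0.29799003  0.11007164] [ 0.43676551 -0.29078041  0.10980182] [ 0.49969759 -0.29438522  0.10993673] 0.1260707564581821
yaw scoop -0.05721843897086165
matS [ 0.60557367 -0.36415656  0.003     ]
matS [ 0.3988796  -0.20206064  0.003     ]
matD [ 0.58143407 -0.18477457  0.003     ]
matD [ 0.39612721 -0.2071158   0.003     ]
matD [ 0.60366597 -0.3724556   0.003     ]
rackedge [0.64595654 0.10337567 0.03667162] [0.50616269 0.12407234 0.04933601] 0.14188396770019873 [0.57605962 0.11372401 0.04300381]
yaw -0.14698368363515046
-x+y corner [0.52378396 0.29044633 0.04086654] 0.16751878678841756
[0.64780135 0.10777577 0.046     ] [0.50555007 0.1303576  0.058     ]
[[-0.964  0.268 -0.001]
 [ 0.268  0.964 -0.002]
 [ 0.    -0.002 -1.   ]]
[[284.7, 0.0, 316.1], [0.0, 284.7, 201.3], [0.0, 0.0, 1.0]] [0.098 0.647 0.373] [[0.268, 0.964, -0.002], [0.917, -0.254, 0.307], [0.296, -0.084, -0.952]]
```

Call:
drive_tool(deltas=[[0,0,0,-0.124],[-1.5,-1.5,0.2,0],[-2.8,-2.75,0.28,0],[-2.8,-2.75,0.28,0],[-2.8,-2.75,0.28,0],[-2.8,-2.75,0.28,0],[-2.8,-2.75,0.28,0],[-2.8,-2.75,0.28,0],[-2.8,-2.75,0.28,0],[-2.8,-2.75,0.28,0],[-2.8,-2.75,0.28,0],[-2.8,-2.75,0.28,0],[-2.8,-2.75,0.28,0],[-2.8,-2.75,0.28,0],[-2.8,-2.75,0.28,0],[-2.8,-2.75,0.28,0],[-2.8,-2.75,0.28,0],[-2.0,-1.7,0.1,0],[0,0,0,0],[0,0,0,0]], gripper=0)

```text
clock: 1.77
tcp_pos: [0.5591, 0.119, 0.1996]
eef_rot: [-0.234, -3.131, -0.0]
wrist_force: [-0.2, 0.5, -0.6]
gripper_width: 0.0854
gripper_force: 0.0
```

```bash
python3 - <<'E'
from h import *
import pickle
K,T=PT("wrist"); o=r.get_obs(); im=r.snapshot("wrist"); pickle.dump((K,T),open("w1.pkl","wb"))
cv2.imwrite("pics/w1.png",im); print(o["clock"],o["tcp_pos"],o["eef_rot"],o["joints"].round(2),(-T[:3,:3].T@T[:3,3]).round(3))
E
```

```text
1.7667 [0.55911024 0.11903321 0.1996045 ] [-2.34102059e-01 -3.13136874e+00 -2.28469405e-04] [ 0.01  0.11  1.8   0.    1.23 -1.41] [0.481 0.13  0.328]
```

View pics/w1.png

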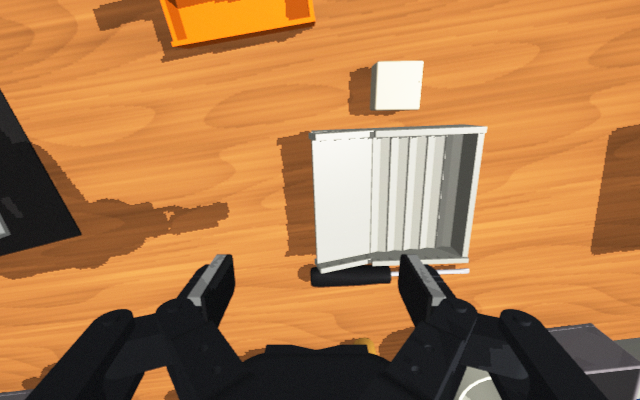

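The wrist view shows the rack from above: ramp edge near u≈315 for v≈132–268, grooves to the right, screwdriver below it at (350,276), offcut at (398,85). I'll enlarge the ramp for its walls.

```bash
python3 - <<'E'
import cv2,numpy as np
im=cv2.imread("pics/w1.png")[115:290,300:500].astype(float)
g=np.clip((im-90)/(255-90),0,1)**2*255
cv2.imwrite("pics/c2.png",cv2.resize(g.astype(np.uint8),None,fx=3.4,fy=3.4,interpolation=cv2.INTER_CUBIC))
E
```

```text
(no output)
```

View pics/c2.png

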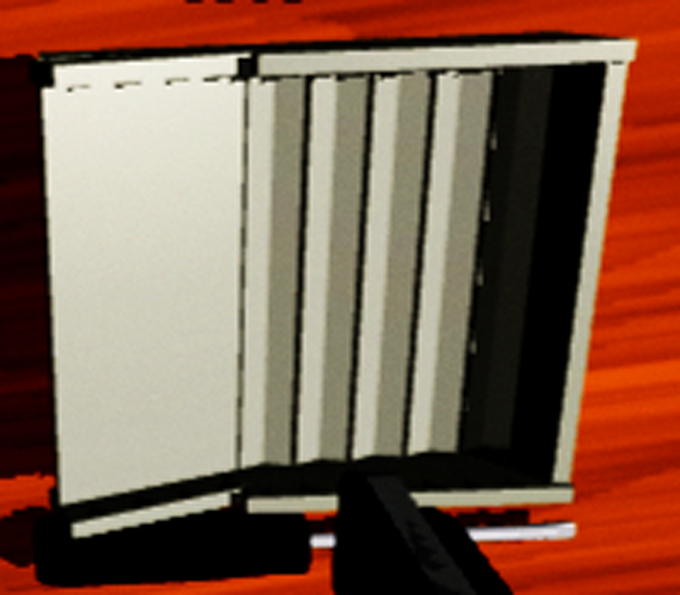

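```bash
python3 - <<'E'
from h import *
import pickle
KT=pickle.load(open("w1.pkl","rb"))
q=lambda X,Y,z:plane("wrist",(300+X/3.4,115+Y/3.4),z,KT)
a,b=q(45,88,.046),q(62,507,.046);print("edge",a,b,(a+b)/2,np.linalg.norm(a-b),"yaw",np.arctan2(b[1]-a[1],b[0]-a[0]))
# ramp foot (65 mm along slope): inner corners z=.046-.065*sin18=.026
c,d=q(245,78,.026),q(243,467,.026);print("foot",c,d,(c+d)/2,np.linalg.norm(c-d),"yaw",np.arctan2(d[1]-c[1],d[0]-c[0]),np.linalg.norm((c+d-a-b)/2))
m=(c+d-a-b)/2;print("yaw from centreline",-np.arctan2(m[0],m[1]))
# groove lines
for X0,Y0,X1,Y1 in [(305,78,297,462),(370,75,350,458),(432,73,405,455)]:
    e,f=q(X0,Y0,.024),q(X1,Y1,.024);print("groove yaw",np.arctan2(f[1]-e[1],f[0]-e[0]),(e+f)/2)
E
```

```text
edge [0.50959244 0.12297081 0.046     ] [0.64461432 0.10791215 0.046     ] [0.57710338 0.11544148 0.046     ] 0.1358590139654848 yaw -0.1110685992471088
foot [0.51771364 0.18342288 0.026     ] [0.64997663 0.17090853 0.026     ] [0.58384513 0.17716571 0.026     ] 0.13285370583254932 yaw -0.0943363288072231 0.06523290271147454
yaw from centreline -0.10879258067427067
groove yaw -0.09137124484190473 [0.58632697 0.19603167 0.024     ]
groove yaw -0.10284118810448983 [0.58795788 0.21515236 0.024     ]
groove yaw -0.10212244642384105 [0.58991429 0.23410474 0.024     ]
```

Call:
drive_tool(deltas=[[0,-1.0,0,-0.09],[0.4,-3,0,0],[0.4,-3.9,0,0],[0.4,-3.9,0,0],[0.4,-3.9,0,0],[0.4,-3.9,0,0],[0.4,-3.9,0,0],[0.4,-3.9,0,0],[0.4,-3.9,0,0],[0.4,-3.9,0,0],[0.4,-3.9,0,0],[0.4,-2.3,0,0],[0,0,0,0],[0,0,0,0]])

```text
clock: 2.98
tcp_pos: [0.4905, -0.2901, 0.2001]
eef_rot: [-0.09, -3.14, -0.001]
wrist_force: [0.0, 1.0, 0.1]
gripper_width: 0.0855
gripper_force: 0.0
```

```bash
python3 - <<'E'
from h import *
import pickle
K,T=PT("wrist"); o=r.get_obs(); im=r.snapshot("wrist"); pickle.dump((K,T),open("w2.pkl","wb"))
cv2.imwrite("pics/w2r.png",im); print(o["clock"],o["tcp_pos"],o["eef_rot"],o["joints"].round(2),(-T[:3,:3].T@T[:3,3]).round(3))
cv2.imwrite("pics/w2.png",cv2.resize(im[50:350,120:520],None,fx=2,fy=2,interpolation=cv2.INTER_CUBIC))
E
```

```text
2.9833 [ 0.49048558 -0.2900813   0.200127  ] [-8.98631776e-02 -3.14004308e+00 -1.26080293e-03] [-0.73  0.1   1.8   0.    1.23 -2.25] [ 0.412 -0.286  0.328]
```

View pics/w2.png

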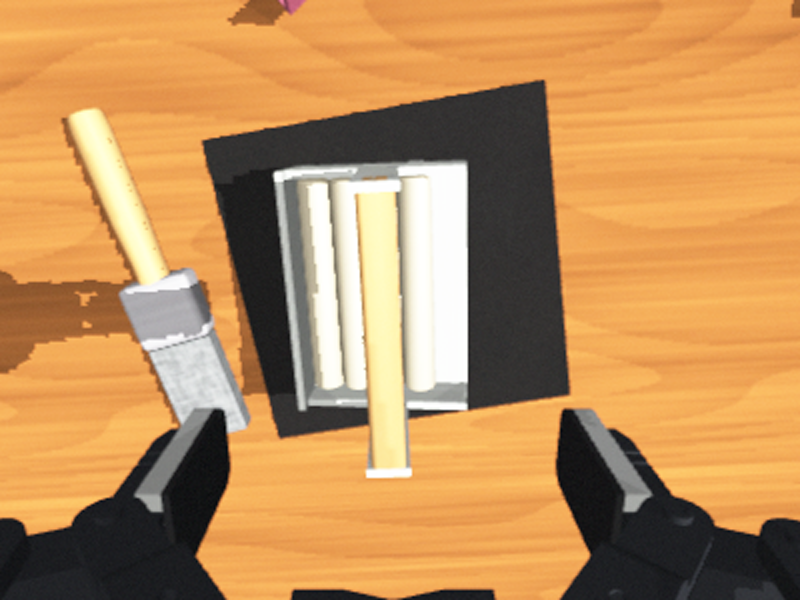

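Seen clearly: the bar top runs from (378,190) to (390,470) in the crop, the open lip is at right (467,165–408), four rods lie in the trough (one under the bar), and the brush is left of the mat.

```bash
python3 - <<'E'
from h import *
import pickle
KT=pickle.load(open("w2.pkl","rb"))
q=lambda X,Y,z:plane("wrist",(120+X/2,50+Y/2),z,KT)
a,b=q(377.5,191,.107),q(389.5,469,.107);print("bar",a,b,(a+b)/2,np.linalg.norm(a-b),"yaw",np.arctan2(b[1]-a[1],b[0]-a[0]))
print("width",np.linalg.norm(q(357,193,.107)-q(398,193,.107)),np.linalg.norm(q(370,466,.107)-q(408,466,.107)))
c,d=q(467,162,.024),q(467,408,.024);print("lip",c,d,(c+d)/2,np.linalg.norm(c-d),"yaw",np.arctan2(d[1]-c[1],d[0]-c[0]))
M=[q(*p,.003) for p in [(203,140),(545,80),(570,393),(280,437)]];print("mat",np.mean(M,0),M)
print("bar end posts",q(377,182,.107),q(389,476,.107))
E
```

```text
bar [ 0.43795937 -0.29334638  0.107     ] [ 0.56199613 -0.29600906  0.107     ] [ 0.49997775 -0.29467772  0.107     ] 0.12406533958748134 yaw -0.02146362810075079
width 0.015774922248300523 0.017115876436980867
lip [ 0.43551688 -0.24850341  0.024     ] [ 0.57870491 -0.25091512  0.024     ] [ 0.50711089 -0.24970927  0.024     ] 0.1432083412300058 yaw -0.0168414013238773
mat [ 0.50041013 -0.2869125   0.003     ] [array([ 0.41705664, -0.39062713,  0.003     ]), array([ 0.39693179, -0.20363744,  0.003     ]), array([ 0.58333871, -0.18317436,  0.003     ]), array([ 0.60431336, -0.37021107,  0.003     ])]
bar end posts [ 0.43455315 -0.29331589  0.107     ] [ 0.56565836 -0.29645111  0.107     ]
```

Call:
drive_tool(deltas=[[-0.95,-0.45,0,-0.036],[0,0,1.5,0],[0,0,2.5,0],[0,0,2.5,0],[0,0,1.8,0],[0,0,1.2,0],[0,0,0,0],[0,0,0,0]])

```text
clock: 3.7
tcp_pos: [0.5002, -0.2945, 0.1053]
eef_rot: [-0.03, -3.141, -0.001]
wrist_force: [-0.3, 0.6, 0.6]
gripper_width: 0.0854
gripper_force: 0.0
```

Call:
drive_tool(deltas=[[0,0,0,0],[0,0,0,0],[0,0,0,0],[0,0,0,0],[0,0,0,0],[0,0,0,0],[0,0,0,0],[0,0,0,0],[0,0,0,0],[0,0,0,0]], gripper=1)

```text
clock: 4.53
tcp_pos: [0.5001, -0.2956, 0.1058]
eef_rot: [0.032, 3.141, 0.0]
wrist_force: [0.1, 3.5, 5.1]
gripper_width: 0.0146
gripper_force: 60.2
```

Call:
drive_tool(deltas=[[0,0,-0.3,0],[0,0,-0.6,0],[0,0,-0.9,0],[0,0,-1,0],[0,0,-1,0],[0,0,-1,0],[0,0,-1,0],[0,0,-0.8,0],[0,0,-0.6,0],[0,0,-0.3,0],[0,0,0,0.02],[0,0,0,0.021],[0,0,0,0.021],[0,0,0,0.02],[0,0,0,0]])

```text
clock: 5.78
tcp_pos: [0.4996, -0.2955, 0.1797]
eef_rot: [-0.163, -3.137, -0.001]
wrist_force: [-0.7, -0.2, -3.9]
gripper_width: 0.0146
gripper_force: 59.0
```

Call:
drive_tool(deltas=[[-0.15,0.3,0,0],[-0.15,0.6,0,0],[-0.15,0.9,0,0],[-0.15,1.2,0,0],[-0.15,1.5,0,0],[-0.15,1.8,0,0],[-0.15,2.1,0,0],[-0.15,2.4,0,0],[-0.15,2.4,0,0],[-0.15,2.4,0,0],[-0.15,2.4,0,0],[-0.15,2.4,0,0],[-0.15,2.4,0,0],[-0.15,2.4,0,0],[-0.15,2.4,0,0],[-0.15,2.1,0,0],[-0.15,1.8,0,0],[-0.15,1.5,0,0],[-0.15,1.2,0,0],[-0.15,0.9,0,0]])

```text
clock: 7.45
tcp_pos: [0.5655, 0.0525, 0.1803]
eef_rot: [-0.159, -3.137, -0.0]
wrist_force: [1.1, -1.1, -4.0]
gripper_width: 0.0145
gripper_force: 58.9
```

Call:
drive_tool(deltas=[[-0.15,0.6,0,0],[-0.15,0.3,0,0],[0,0,0,0],[0,0,0,0],[0,0,0,0]])

```text
clock: 7.87
tcp_pos: [0.5696, 0.0584, 0.1802]
eef_rot: [-0.163, -3.137, 0.0]
wrist_force: [-0.1, 0.3, -4.8]
gripper_width: 0.014
gripper_force: 58.9
```

```bash
python3 - <<'E'
from h import *
import pickle
K,T=PT("wrist"); o=r.get_obs(); im=r.snapshot("wrist"); pickle.dump((K,T),open("w3.pkl","wb"))
a=r.snapshot("scene")
cv2.imwrite("pics/w3r.png",im);cv2.imwrite("pics/a3r.png",a); print(o["clock"],o["tcp_pos"],o["eef_rot"],o["wrist_force"],o["torque"],o["gripper_width"])
f=lambda im,x,y,w,h,s:cv2.resize(im[y:y+h,x:x+w],None,fx=s,fy=s,interpolation=cv2.INTER_CUBIC)
cv2.imwrite("pics/c3.png",np.hstack([f(im,180,60,200,300,2),f(a,270,200,200,200,2)[:400] if 0 else cv2.copyMakeBorder(f(a,250,190,200,210,2),0,180,0,0,0)]))
E
```

```text
7.8667 [0.56959086 0.05839277 0.18021099] [-1.62706528e-01 -3.13714743e+00  3.58425583e-04] [-0.14067519  0.28971584 -4.777934  ] [ 0.04343205 -0.03898712 -0.00819462] 0.013994290205289557
```

View pics/c3.png

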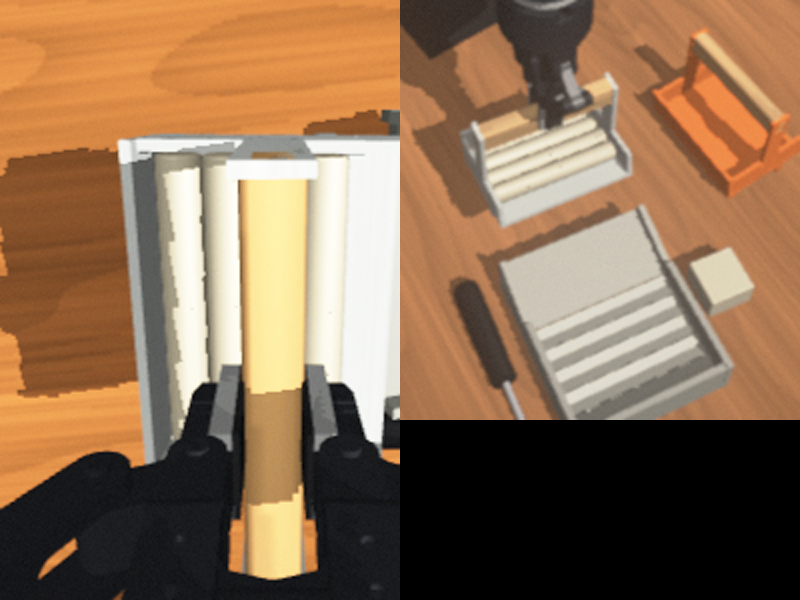

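The scoop is held level with all four rods, in line with the ramp. The tool can only yaw, so I'll hook the front cross bar on the rack's end face and push the handle on, so that the scoop tips inside the jaws.

Call:
drive_tool(deltas=[[-0.15,0,0.3,0],[0,0,0.6,0],[0,0,0.7,0],[0,0,0.7,0],[0,0,0.7,0],[0,0,0.4,0],[0,0,0.3,0],[0,0.3,0,0],[0,0.5,0,0],[0,0.6,0,0],[0,0.5,0,0],[0,0.3,0,0],[0,0.2,0,0],[0,0,0,0],[0,0,0,0]])

```text
clock: 9.22
tcp_pos: [0.5736, 0.0828, 0.1433]
eef_rot: [0.161, 3.137, -0.0]
wrist_force: [0.1, -0.3, -3.8]
gripper_width: 0.0145
gripper_force: 58.9
```

```bash
python3 - <<'E'
from h import *
o=r.get_obs(); print(o["clock"],o["tcp_pos"],o["eef_rot"],o["wrist_force"],o["torque"])
a=r.snapshot("scene");b=r.snapshot("side");cv2.imwrite("pics/a4r.png",a)
f=lambda im,x,y,w,h,s:cv2.resize(im[y:y+h,x:x+w],None,fx=s,fy=s,interpolation=cv2.INTER_CUBIC)
cv2.imwrite("pics/c4.png",np.hstack([f(a,270,240,160,160,2.5),f(b,230,60,160,160,2.5)]))
E
```

```text
9.2167 [0.5735916  0.08283462 0.14334071] [ 1.60870395e-01  3.13740552e+00 -2.48098261e-04] [ 0.10282248 -0.33172117 -3.78708154] [0.01396737 0.01232247 0.00759361]
```

View pics/c4.png

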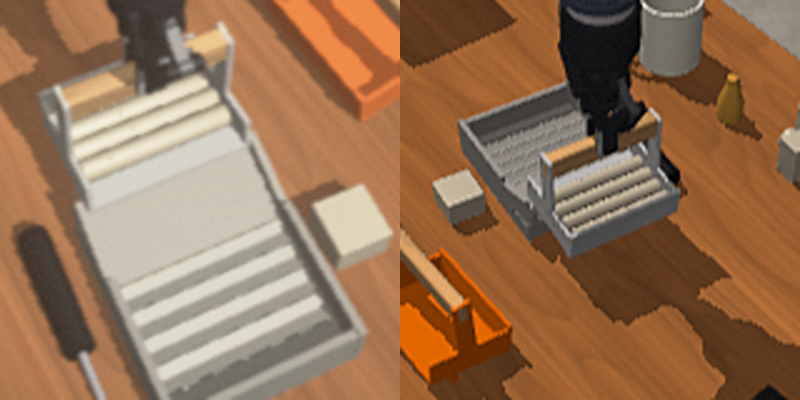

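Call:
drive_tool(deltas=[[0,0.2,0,0],[0,0.3,0,0],[0,0.3,0,0],[0,0.3,0,0],[0,0.2,0,0],[0,0.1,0,0]])

```text
clock: 9.82
tcp_pos: [0.5751, 0.0942, 0.1439]
eef_rot: [-0.16, -3.137, 0.011]
wrist_force: [-2.5, -10.7, 0.2]
gripper_width: 0.0144
gripper_force: 60.8
```

Call:
drive_tool(deltas=[[0,0.2,0,0],[0,0.3,0,0],[0,0.3,0,0]])

```text
clock: 10.07
tcp_pos: [0.5763, 0.1007, 0.1446]
eef_rot: [-0.159, -3.138, 0.016]
wrist_force: [-4.0, -14.8, 5.1]
gripper_width: 0.0141
gripper_force: 71.8
```

Call:
drive_tool(deltas=[[0,0.3,0,0],[0,0.3,0,0],[0,0.3,0,0],[0,0.3,0,0]])

```text
clock: 10.4
tcp_pos: [0.5779, 0.1116, 0.1455]
eef_rot: [0.159, 3.137, -0.02]
wrist_force: [-5.9, -16.2, 7.6]
gripper_width: 0.0147
gripper_force: 94.6
```

Call:
drive_tool(deltas=[[0,0.4,0,0],[0,0.4,0,0],[0,0.4,0,0],[0,0.4,0,0],[0,0.4,0,0]])

```text
clock: 10.82
tcp_pos: [0.58, 0.1306, 0.1453]
eef_rot: [0.158, 3.137, -0.024]
wrist_force: [-4.1, -24.5, 5.6]
gripper_width: 0.0146
gripper_force: 126.3
```

```bash
python3 - <<'E'
from h import *
o=r.get_obs(); print(o["clock"],o["tcp_pos"],o["eef_rot"],o["wrist_force"],o["torque"],o["gripper_width"],o["gripper_force"])
a=r.snapshot("scene");b=r.snapshot("side");cv2.imwrite("pics/a5r.png",a);cv2.imwrite("pics/b5r.png",b)
f=lambda im,x,y,w,h,s:cv2.resize(im[y:y+h,x:x+w],None,fx=s,fy=s,interpolation=cv2.INTER_CUBIC)
cv2.imwrite("pics/c5.png",np.hstack([f(a,270,240,160,160,2.5),f(b,230,60,160,160,2.5)]))
E
```

```text
10.8167 [0.57997361 0.13058023 0.14528387] [ 0.15774907  3.13683463 -0.02407726] [ -4.13193781 -24.45210028   5.60876281] [-6.09778006  0.92918037 -0.17388301] 0.01456647622315514 126.30568452179432
```

View pics/c5.png

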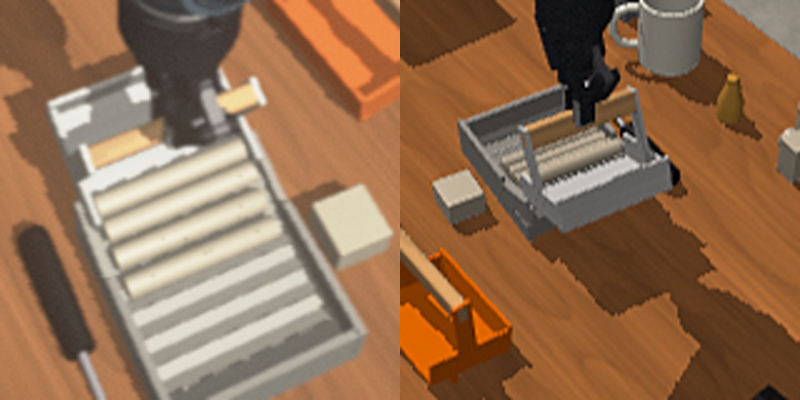

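The four rods have left the scoop and are rolling down the ramp side by side. I'll hold and let them settle.

Call:
drive_tool(deltas=[[0,0,0,0],[0,0,0,0],[0,0,0,0],[0,0,0,0],[0,0,0,0],[0,0,0,0],[0,0,0,0],[0,0,0,0],[0,0,0,0],[0,0,0,0],[0,0,0,0],[0,0,0,0]])

```text
clock: 11.92
tcp_pos: [0.5813, 0.1333, 0.1468]
eef_rot: [0.158, 3.133, -0.013]
wrist_force: [-2.5, -12.2, 8.9]
gripper_width: 0.0142
gripper_force: 83.3
```

```bash
python3 - <<'E'
from h import *
o=r.get_obs(); print(o["clock"],o["tcp_pos"],o["wrist_force"])
a=r.snapshot("scene");b=r.snapshot("side");cv2.imwrite("pics/a6r.png",a);cv2.imwrite("pics/b6r.png",b)
f=lambda im,x,y,w,h,s:cv2.resize(im[y:y+h,x:x+w],None,fx=s,fy=s,interpolation=cv2.INTER_CUBIC)
cv2.imwrite("pics/c6.png",np.hstack([f(a,270,240,160,160,2.5),f(b,230,60,160,160,2.5)]))
E
```

```text
11.9167 [0.58126946 0.13331832 0.14684656] [ -2.45541535 -12.22874118   8.85262432]
```

View pics/c6.png

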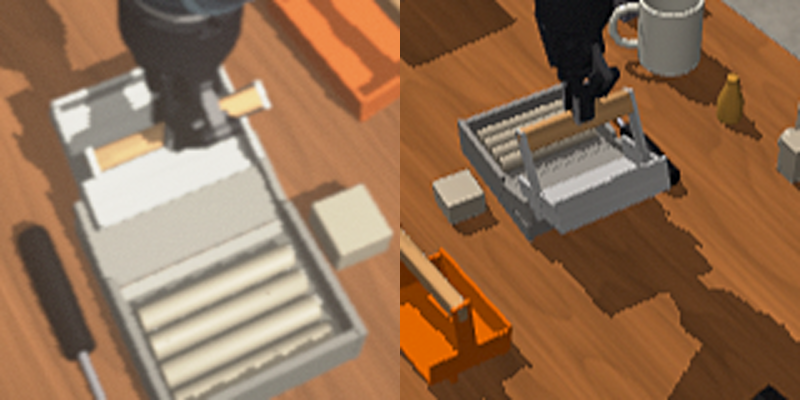

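All four rods lie parallel in the last four grooves, one each (crop ~(215,290) to (250,385)). Scoop is empty; backing off and carrying it to the mat.

Call:
drive_tool(deltas=[[0,-0.3,0,0],[0,-0.3,-0.2,0],[0,-0.3,-0.6,0],[0,-0.3,-0.8,0],[0,-0.2,-1,0],[0,0,-1,0],[0,0,-1,0],[0,-0.5,-0.4,0],[0.2,-1,0,0],[0.2,-1.5,0,0],[0.3,-2,0,0],[0.3,-2.5,0,0],[0.3,-3,0,0],[0.3,-3,0,0],[0.3,-3,0,0],[0.3,-3,0,0],[0.3,-3,0,0],[0.3,-3,0,0],[0.3,-3,0,0],[0.3,-3,0,0]])

```text
clock: 13.68
tcp_pos: [0.5102, -0.1889, 0.1928]
eef_rot: [-0.162, -3.136, -0.001]
wrist_force: [-0.0, 0.2, -3.3]
gripper_width: 0.0145
gripper_force: 65.6
```

Call:
drive_tool(deltas=[[0.3,-2.5,0,-0.02],[0.2,-2,0,-0.02],[0.2,-1.5,0,-0.02],[0,-1,0,-0.02],[0,-0.5,0,0],[0,0,0,0],[0,0,0,0]])

```text
clock: 14.27
tcp_pos: [0.4984, -0.2613, 0.1929]
eef_rot: [-0.037, -3.141, -0.001]
wrist_force: [0.2, 0.3, -3.6]
gripper_width: 0.0144
gripper_force: 65.6
```

```bash
python3 - <<'E'
from h import *
o=r.get_obs(); print(o["clock"],o["tcp_pos"],o["eef_rot"],o["wrist_force"],o["torque"],o["gripper_width"],o["gripper_force"])
for n in("scene","side","wrist"): cv2.imwrite(f"pics/{n}7r.png",r.snapshot(n))
E
```

```text
14.2667 [ 0.49844279 -0.26127798  0.19289669] [-3.70184533e-02 -3.14062970e+00 -1.38712372e-03] [ 0.24900198  0.29798982 -3.62796894] [0.0718552  0.00507143 0.01235659] 0.01443657977285739 65.60339852236211
```

```bash
cat > tilt.py <<'E'
from h import *
from scipy.spatial.transform import Rotation as Ro
def tilt(pre,tcp,yaw,ths):
    H=np.array(tcp)-[0,0,.0108]; out=[]
    L=[((-66,46,19),(66,46,19)),((-66,-47,6),(66,-47,6)),((66,-47,6),(66,46,17)),((-66,-47,6),(-66,46,17)),((-66,20,0),(66,20,0))]
    P=np.concatenate([np.linspace(a,b,60) for a,b in L])/1000-[0,0,.092]
    D={n:cv2.distanceTransform(255-cv2.Canny(cv2.imread(f"pics/{n}{pre}.png"),60,150),cv2.DIST_L2,3) for n in("scene","side")}
    for th in ths:
        W=H+(Ro.from_euler("z",yaw)*Ro.from_euler("x",-th,degrees=True)).apply(P); c=0
        for n in D:
            K,T=PT(n);q=(W@T[:3,:3].T+T[:3,3])@K.T;q=(q[:,:2]/q[:,2:]).round().astype(int)
            c+=np.minimum(D[n][q[:,1].clip(0,399),q[:,0].clip(0,639)],6).mean()
        out.append((th,round(float(c),2)))
    return out
E
python3 - <<'E'
from tilt import *
print(tilt("7r",[.4984,-.2613,.1929],-.0237,range(-12,44,4)))
E
```

```text
[(-12, 6.19), (-8, 5.57), (-4, 4.27), (0, 3.37), (4, 2.74), (8, 3.46), (12, 4.18), (16, 4.37), (20, 4.57), (24, 4.45), (28, 4.87), (32, 5.33), (36, 5.21), (40, 4.77)]
```

The jaws have pulled the scoop back to nearly level (about 4°). Now I'll centre it and set it down.

Call:
drive_tool(deltas=[[0,-0.7,0.5,0],[0,-0.8,1,0],[0,-0.5,1.5,0],[0,0,1.5,0],[0,0,1.2,0],[0,0,1,0],[0,0,0.7,0],[0,0,0.5,0],[0,0,0.3,0],[0,0,0.2,0],[0,0,0,0]])

```text
clock: 15.33
tcp_pos: [0.4989, -0.2837, 0.1164]
eef_rot: [-0.033, -3.139, 0.005]
wrist_force: [-20.3, 8.4, 36.2]
gripper_width: 0.0145
gripper_force: 69.2
```

Call:
drive_tool(deltas=[[0,0,-0.4,0],[0,0,-0.2,0],[0,0,0,0]])

```text
clock: 15.58
tcp_pos: [0.499, -0.2822, 0.1168]
eef_rot: [0.035, 3.14, -0.003]
wrist_force: [-5.2, 0.3, 8.5]
gripper_width: 0.0144
gripper_force: 59.8
```

```bash
cat > fit.py <<'E'
from h import *
from scipy.spatial.transform import Rotation as Ro
from scipy.optimize import differential_evolution
L=[((-66,46,19),(66,46,19)),((-66,-47,6),(66,-47,6)),((66,-47,6),(66,46,17)),((-66,-47,6),(-66,46,17)),
   ((-62,-8,104),(62,-8,104)),((-62,8,104),(62,8,104)),((-62,-8,80),(62,-8,80)),((-62,8,80),(62,8,80)),((-66,-47,35),(66,-47,35))]
P=np.concatenate([np.linspace(a,b,50) for a,b in L])/1000
def fit(pre,c0,yaw0):
    D={n:(cv2.distanceTransform(255-cv2.Canny(cv2.imread(f"pics/{n}{pre}.png"),60,150),cv2.DIST_L2,5),*PT(n)) for n in("scene","side")}
    def cost(p):
        R=Ro.from_euler("z",yaw0+p[3])*Ro.from_euler("xy",p[4:6]); W=np.array(c0)+p[:3]+R.apply(P); c=0
        for d,K,T in D.values():
            q=(W@T[:3,:3].T+T[:3,3])@K.T; q=q[:,:2]/q[:,2:]
            c+=np.minimum(cv2.remap(d,q[:,:1].astype(np.float32),q[:,1:].astype(np.float32),cv2.INTER_LINEAR),5).mean()
        return c
    s=differential_evolution(cost,[(-.02,.02)]*3+[(-.12,.12),(-.6,.3),(-.25,.25)],seed=1,maxiter=120,popsize=15)
    return np.r_[np.array(c0)+s.x[:3],yaw0+s.x[3],s.x[4:6],s.fun].round(4)
E
python3 - <<'E'
from fit import *
o=r.get_obs(); print(o["clock"],o["tcp_pos"],o["eef_rot"],o["wrist_force"],o["torque"])
for n in("scene","side"): cv2.imwrite(f"pics/{n}8r.png",r.snapshot(n))
t=o["tcp_pos"]
print("ref start",fit("0",[.5,-.2947,.003],-.021))
print("7",fit("7r",[.4984,-.2613,.085],-.024))
print("now",fit("8r",[t[0],t[1],.008],-.02))
E
```

```text
15.5833 [ 0.49896792 -0.28222638  0.11675336] [ 3.52765635e-02  3.14010054e+00 -3.07649367e-03] [-5.24501968  0.30565525  8.52819806] [ 0.02711463  0.65289582 -0.01143453]
ref start [ 0.5003 -0.2938 -0.0036 -0.0125  0.0534 -0.0042  1.2729]
7 [ 0.485  -0.2692  0.0916 -0.132   0.0242  0.1427  2.335 ]
now [ 0.4866 -0.2988  0.015   0.0098 -0.1326  0.0676  2.182 ]
```

Call:
drive_tool(deltas=[[0,0,0,0],[0,0,0,0],[0,0,0,0],[0,0,0,0],[0,0,0,0]], gripper=0.65)

```text
clock: 16.1
tcp_pos: [0.4985, -0.2815, 0.1151]
eef_rot: [0.036, 3.141, -0.0]
wrist_force: [1.1, 0.3, 1.2]
gripper_width: 0.0299
gripper_force: 0.3
```

Call:
drive_tool(deltas=[[0,0,0,0],[0,0,0,0],[0,0,0,0],[0,0,0,0],[0,0,0,0],[0,0,0,0],[0,0,0,0],[0,0,0,0]], gripper=0)

```text
clock: 16.77
tcp_pos: [0.4984, -0.2815, 0.1153]
eef_rot: [0.036, 3.141, 0.0]
wrist_force: [-1.0, 0.3, -0.1]
gripper_width: 0.0852
gripper_force: 0.0
```

```bash
python3 - <<'E'
from fit import *
o=r.get_obs(); print(o["clock"],o["tcp_pos"],o["wrist_force"],o["gripper_width"])
for n in("scene","side"): cv2.imwrite(f"pics/{n}9r.png",r.snapshot(n))
print("now",fit("9r",[.4986,-.2863,.003],-.02))
E
```

```text
16.7667 [ 0.4984323  -0.28145675  0.11531511] [-1.00029088  0.26631189 -0.12654362] 0.08522077747261542
now [ 0.493  -0.3062 -0.0028 -0.0221  0.1241 -0.0105  2.0514]
```

Call:
drive_tool(deltas=[[0,0,-0.5,0],[0,0,-1,0],[0,0,-1.5,0],[0,0,-2,0],[0,0,-2,0],[0,0,-1,0],[0.8,-0.8,-0.5,0.03],[0,0,0,0],[0,0,0,0]])

```text
clock: 17.62
tcp_pos: [0.4895, -0.2896, 0.1998]
eef_rot: [-0.085, -3.14, -0.001]
wrist_force: [-0.2, 0.3, 0.3]
gripper_width: 0.0853
gripper_force: 0.0
```

```bash
python3 - <<'E'
from fit import *
o=r.get_obs(); print(o["clock"],o["tcp_pos"],o["eef_rot"])
KT=PT("wrist");w=r.snapshot("wrist");cv2.imwrite("pics/w10.png",w)
for n in("scene","side"): cv2.imwrite(f"pics/{n}10r.png",r.snapshot(n))
print("now",fit("10r",[.4986,-.2863,.003],-.02))
# bar top (orange-yellow) and trough outline in wrist view, before vs now
import pickle
for f,k in(("pics/w2r.png",pickle.load(open("w2.pkl","rb"))),("pics/w10.png",KT)):
    im=cv2.imread(f);hsv=cv2.cvtColor(im,cv2.COLOR_BGR2HSV);K=np.ones((3,3),np.uint8)
    # wood bar: yellowish and within the mat area (pixels above the fingers)
    m=((hsv[...,0]>14)&(hsv[...,0]<26)&(hsv[...,1]>60)&(hsv[...,2]>180)).astype(np.uint8);m[:, :220]=0;m[:,400:]=0;m[:130]=0;m[295:]=0
    m=cv2.morphologyEx(m,cv2.MORPH_OPEN,K);c=max(cv2.findContours(m,0,2)[0],key=cv2.contourArea)
    R=cv2.minAreaRect(c);bx=cv2.boxPoints(R);print(f,"bar",[plane("",p,.107,k).round(4)[:2].tolist() for p in bx],R)
    g=((hsv[...,1]<45)&(hsv[...,2]>140)).astype(np.uint8);g[:,:240]=0;g[:,370:]=0;g[:110]=0;g[:]=cv2.morphologyEx(g,cv2.MORPH_OPEN,K)
    c=max(cv2.findContours(g,0,2)[0],key=cv2.contourArea);print(" trough",cv2.boundingRect(c),cv2.minAreaRect(c))
E
```

```text
17.6167 [ 0.48951826 -0.28960671  0.19978951] [-8.49492631e-02 -3.13985452e+00 -7.93579816e-04]
now [ 0.493  -0.3063 -0.0052 -0.0444  0.1175 -0.0046  2.0685]
pics/w2r.png bar [[0.5678, -0.3702], [0.4358, -0.3509], [0.4431, -0.224], [0.5765, -0.2198]] ((316.5, 220.49996948242188), (164.99996948242188, 146.99996948242188), -0.0)
 trough (257, 131, 97, 124) ((304.9999694824219, 192.49996948242188), (122.99998474121094, 95.99998474121094), 90.0)
pics/w10.png bar [[0.5668, -0.3694], [0.5158, -0.3621], [0.5235, -0.221], [0.5749, -0.2192]] ((316.5, 268.5), (164.99996948242188, 50.99999237060547), -0.0)
 trough (240, 126, 97, 133) ((288.0, 192.0), (132.0, 96.0), 90.0)
```

```bash
python3 - <<'E'
from h import *
import pickle
k0=pickle.load(open("w2.pkl","rb"))
for f,k in(("pics/w2r.png",k0),("pics/w10.png",PT("wrist"))):
    im=cv2.imread(f);s=cv2.cvtColor(im,cv2.COLOR_BGR2HSV);print(f)
    for v in(155,180,205,230):
        S=s[v,:,1].astype(int);V=s[v,:,2].astype(int)
        d=np.where((V[225:420]<70))[0]+225
        runs=np.split(np.arange(225,420),np.where(np.diff(((S>70)&(V>110))[225:420].astype(int)))[0]+1)
        ye=[(x[0],x[-1]) for x in runs if ((S>70)&(V>110))[x[0]] and 8<len(x)<40]
        br=np.where((S<70)&(V>110))[0];br=br[(br>225)&(br<400)]
        lip=br.max() if len(br) else -1
        print(v,"yellow",ye,"bright",br.min(),lip,[ (plane("",((a+b)/2,v),.107,k)[1]-plane("",(lip,v),.022,k)[1]).round(4) for a,b in ye],
          [plane("",((a+b)/2,v),.107,k)[1].round(4) for a,b in ye],plane("",(lip,v),.022,k)[1].round(4))
E
```

```text
pics/w2r.png
155 yellow [(np.int64(398), np.int64(419))] bright 259 353 [np.float64(0.0327)] [np.float64(-0.2165)] -0.2492
180 yellow [(np.int64(225), np.int64(235)), (np.int64(400), np.int64(419))] bright 261 353 [np.float64(-0.1082), np.float64(0.0349)] [np.float64(-0.3579), np.float64(-0.2148)] -0.2497
205 yellow [(np.int64(225), np.int64(242)), (np.int64(402), np.int64(419))] bright 264 353 [np.float64(-0.1079), np.float64(0.0371)] [np.float64(-0.3581), np.float64(-0.2131)] -0.2502
230 yellow [(np.int64(234), np.int64(248)), (np.int64(403), np.int64(419))] bright 226 353 [np.float64(-0.1043), np.float64(0.0391)] [np.float64(-0.3551), np.float64(-0.2117)] -0.2507
pics/w10.png
155 yellow [(np.int64(397), np.int64(419))] bright 241 336 [np.float64(0.0502)] [np.float64(-0.2161)] -0.2663
180 yellow [(np.int64(225), np.int64(234)), (np.int64(399), np.int64(419))] bright 243 336 [np.float64(-0.0895), np.float64(0.0528)] [np.float64(-0.3567), np.float64(-0.2144)] -0.2672
205 yellow [(np.int64(225), np.int64(241)), (np.int64(401), np.int64(419))] bright 246 336 [np.float64(-0.0888), np.float64(0.0555)] [np.float64(-0.3569), np.float64(-0.2126)] -0.2681
230 yellow [(np.int64(233), np.int64(247)), (np.int64(280), np.int64(298)), (np.int64(403), np.int64(419))] bright 226 336 [np.float64(-0.0851), np.float64(-0.044), np.float64(0.0583)] [np.float64(-0.3542), np.float64(-0.3131), np.float64(-0.2107)] -0.2691
```

```bash
python3 - <<'E'
from h import *
a=cv2.imread("pics/a6r.png")[345:398,325:410].astype(int);b=cv2.imread("pics/scene10r.png")[345:398,325:410].astype(int)
print("rods moved? mean diff",abs(a-b).mean(),np.percentile(abs(a-b),98), r.get_obs()["clock"])
print(r.hand_in())
E
```

```text
rods moved? mean diff 5.314909359970403 10.0 17.7667
the job is handed in; nothing more can be done
None
```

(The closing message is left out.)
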